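# Slide the sheet in over the dish and drop it behind its keepers

## Robot

A 6-joint arm with a two-finger parallel gripper is mounted at the origin on the work surface. World frame = base frame: x ahead of the robot, y to its left, z up, the work surface at z = 0. Lengths are in m, angles in rad, forces in N, time in s.
With the tool pointing down it reaches from about 0.325 to 1 m from the base axis. Payload 5.1 kg.
Tool frame: the origin (TCP) lies on the mounting face of the last link; the fingertips stand 173 mm ahead of it and the grasp point (between the pads) lies 155 mm ahead of it (env.tips_ahead is the distance from the TCP to the fingertips, in m); z points along the fingers, x is the direction in which the jaws open and shut, and the axes are right-handed (so a half turn about z gives the same grasp; the last joint's range is limited). The gripper opens to 85 mm and grips with 20 to 120 N. Pads are 22 mm wide; open, the fingers measure 114 mm over their backs; the gripper's body (76 mm by 85 mm) begins 54 mm behind the grasp point. The pads swing forward as they close: fully open they stand 13 mm farther back than shut.
Start: joints at [1.053, 0.124, 1.65, -0, 1.367, -0.083], TCP at [0.274, 0.589, 0.405] pointing down, gripper open.
Joint ranges: [-2.61, 2.61], [-1.02, 2.33], [0.03, 2.71], [-1.35, 4.49], [0.32, 2.68], [-2.91, 2.91]. Speed limits (rad/s): [2.57, 2.57, 3.14, 3.14, 3.14, 3.14].

## Interface

Orientations are given as a unit quaternion [x, y, z, w].
In Python, from rig import env gives the robot as it stands.
- The arm moves only by the tool step_arm, never from a script. Its argument "commands" is one flat list of numbers, 7 for each row, row after row: the shift along the tool's x, y, z in mm, then the turn, a rotation vector about the tool's x, y, z in degrees, then the closure, from 0 (fully open) to 1 (shut). In form: [tx, ty, tz, ax, ay, az, fingers, tx, ty, tz, ax, ay, az, fingers, ...]. A call has 1 to 12 rows; each row is the pose to reach, as a shift and turn from the pose measured when the call began, along the tool's axes at that moment; what a row does not reach only later rows make up. A row lasts 1/8 s, in which the tool goes at most 62.5 mm and 10.7 degrees, less where a joint would pass 70% of its speed; a pose out of reach is approached as far as the arm can. A call with a gripper value outside its range is refused whole. The fingers move at their own pace and stop on an object; "squeeze" is the grip in N (left out, the last holds). Time passes only in rows, so rows that repeat a pose let the fingers close. It gives the time, the measured TCP pose, the force and the opening at its end, in the units of the state.
- env.observe(): the state, without advancing time (a new reading comes with each control period).
- env.get_image(name): name is "scene" or "side" or "wrist"; returns the picture (480x640x3 uint8, blue, green, red); there is no depth.
- env.get_calibration(name): a dict with "fx", "fy", "cx", "cy" (pixels), "T" (4x4, takes a point from camera to world coordinates); the wrist camera has in their place "hand_eye" (4x4, takes a point from camera to tool coordinates, whose origin is the TCP and whose axes are the tool frame's). Camera axes: x right, y down, z forward; pixel columns grow to the right and rows downward; lengths in m; the calibration is good to about 2 mm. A picture is of the moment at which its call begins: read the wrist's pose just before it. get_calibration takes no time and is no camera call.
- env.sign_off(): hands the job in, once; it reports no verdict.
Trained networks look in the newest picture that a camera, given by its name, has taken for a name from the list of things; names that differ only in an ending like _2 or _b are one class to them, and where a whole thing is asked for, a point or a joint stands for the part that bears it (a point fixed in the world has none). Each returns a list of dicts, best first, with "conf" (0 to 1); they miss things now and then, are a little off and sometimes report something else, mostly with a low value. They report only what shows in the picture. A call takes as long as a camera call.
- env.trace(camera, thing): "pixels" (480x640 bool, what is visible of it) and "location" ([row, column] as shares, 0 to 1, of the picture: columns of its width, rows of its height, amid what is visible of it).
- env.tip_of(camera, thing): "location" ([row, column] as shares, 0 to 1, of the picture: columns of its width, rows of its height: a listed point, or the origin of a listed thing).
The state is a dict: "time_s": time; "joint_pos": joint angles; "qvel": joint speeds; "tau": joint torques, N m; "ee_pos": TCP position; "tool_rot": TCP orientation; "wrist_force": force on the tool from outside, world axes, zero at the start; "torque": the same for the moment, N m; "grip_width": finger opening in m.
Only numpy, scipy, OpenCV 4.12 (cv2) and the standard library are available. Lean on these libraries where they do the work, as an engineer would, in place of code of your own. Each camera call takes 0.05 s, during which the arm holds its last target.

## Task

Get the rack ready for the road: slide the metal sheet, handle outward, into the open front of the rack, onto the lowest pair of rails that clears the dish standing inside. Lift its front feet over the keepers at the mouth of the rails, push it gently home, without ramming it, and let it down so that the feet drop into the notches and the sheet lies flat on the rails, then let go. Leave the dishes and the other things on the counter where they stand.

Things in the scene. Friction and masses are not known exactly. Their poses are not given: they have to be found in the camera images.
- sheet: Loose aluminium sheet on the counter, 0.14 to 0.23 kg: plate 130 long (x), 170 wide (y), 4 thick, with a thin raised rim and a dark bar handle in the middle of its -x (front) edge. Origin: under the plate's middle at the level of its feet's undersides; z up, +x is the end that goes into the rack first. Plate z 8 to 12, rim to z 20.
- handle (a point): Place to grip the sheet's handle, at sheet x -140, y 0, z 24. The handle is a straight bar 16 wide (y), z 12 to 36, reaching from the plate to x -155: pinch it across its width. The far end is heavy and may sag a few degrees in the grip; gripping nearer the plate brings a wide gripper close to the rack.
- front_foot (a point): Underside of one front foot (sheet x -58, y 78, z 0). The sheet's feet are 10 x 10, 8 high. The two front ones (x -63 to -53, |y| 73 to 83) come over the rails and drop into their notches; the two rear ones (x 40 to 50, |y| 45 to 55) pass between the rails.
- rack: Fixed open steel rack, 210 wide (y), 160 deep (x), 168 high, with no floor: a dish stands on the counter inside. Origin on the counter under its middle; +x is the way a sheet slides in, the open mouth is on its -x side; z up. Three rail pairs along x. Posts and top bars: |y| 92 to 104, x -51 to 66; front and top are open between them.
- level1 (a point): Middle of the mouth of the lowest rail pair (nominal rack x -86, y 0), at its ledge top, 50 above the counter; clears only the low dish. Each rail is an angle: ledge 6 thick at |y| 74 to 88.5, upright outer side at |y| 88.5 to 14 above the ledge (3.5 play each side of the sheet), flared to lead in at x -70 to -84.
- level2 (a point): The same for the middle pair, ledge top 92 above the counter: the lowest that clears the deep dish. Along every rail, nominal rack x: keeper -86 to -58, square-ended, its top level with the ledge; open notch -58 to -43 for the front foot; then a short ramp up to the ledge, level from -35 to the end stop.
- level3 (a point): The same for the top pair, ledge top 134 above the counter. Never the right one.
- end_stop (a point): Nominal place of the rails' upright end stops (rack x 74, y 0, z 92; all levels alike; each 26 high). All rails together sit up to 16 mm further in or out along x than nominal; no reading tells this: feel for them, slowly (20 mm/s). With the sheet's far edge 0 to 4 mm short of the stop its feet are over the notches (origin nominally at rack x 5 to 9).
- low_dish: Shallow round white ceramic dish, 96 across, 32 high. Origin: centre of its underside. Either this or the deep dish stands inside the rack, within 20 mm of its middle; the other stands on the counter beyond the rack and the sheet.
- deep_dish: Deep round white ceramic dish, 96 across, 70 high. Origin: centre of its underside. See the low dish.
- jar: Twist-cap glass jar, 80 across, 130 high; a bystander. Origin: centre of its underside.
- sifter: Stainless sifter, 100 across, 100 high, with a side handle and a crank; a bystander. Origin: centre of its underside.
- bin: White plastic flip-top bin, 128 x 168, 127 high; a bystander. Origin: centre of its underside.

How it is judged:
At the end, for the whole second after the job is handed in: Same dish still in the rack; sheet at rest on the lowest rails that clear it: feet undersides 8 mm below ledge top within 3 mm, tilt under 0.03 rad, turned under 0.08 rad, within 8 mm of centre sideways, handle outward, behind the keepers (sheet origin at rack x -14 to +29 mm) (((horizontal distance between low_dish and rack below 0.06 m and z of sheet in the frame of rack between 0.039 and 0.045 m) or (horizontal distance between deep_dish and rack below 0.06 m and z of sheet in the frame of rack between 0.081 and 0.087 m)) and x of sheet in the frame of rack between -0.014 and 0.029 m and y of sheet in the frame of rack between -0.008 and 0.008 m and angle between sheet's own z axis and vertical below 0.03 rad and angle between the x axis of sheet and the x axis of rack, either way round below 0.08 rad and x of handle in the frame of rack below -0.08 m and linear speed of sheet below 0.01 m/s and angular speed of sheet below 0.05 rad/s); the robot touches nothing.
It fails at once if a dish is pushed away or tipped over (distance of any of low_dish, deep_dish from where it was at the start of the episode above 0.025 m or angle between any of low_dish, deep_dish's own z axis and vertical above 0.35 rad).
It fails at once if the jar, the sifter or the bin is pushed away or tipped over (distance of any of jar, sifter, bin from where it was at the start of the episode above 0.025 m or angle between any of jar, sifter, bin's own z axis and vertical above 0.35 rad).
It fails at once if the sheet is rammed against the rack or its rails (contact force between sheet and rack above 50 N).
It also fails if it takes over 45 s, if anything falls off the work surface, if the arm or the gripper's body presses on something with over 40 N, if the wrist force passes 120 N, or if a joint passes its speed limit or range.

## Working session

There is one attempt and no reset: what is moved stays moved. The work goes in short steps, Python scripts to look and compute and a tool call to move; the robot and the scene stay as the last step left them, time stands still between calls to the robot, and variables do not carry over. Pictures are saved under pics/ and viewed, and the job is handed in when it is done.

Besides the shell and the picture viewer there is one more tool, called after "Request:" in YAML: its name, and indented under it one key for each argument. step_arm: Moves the arm, as the interface text tells. Its arguments: {"type":"object","properties":{"commands":{"type":"array"},"squeeze":{"type":"number"}},"required":["commands"]}

```bash
ls; mkdir -p pics; python3 - <<'E'
from rig import env
import cv2
s=env.observe(); print(s)
for n in ["scene","side","wrist"]:
    im=env.get_image(n); cv2.imwrite(f"pics/{n}0.png",im)
    c=env.get_calibration(n); print(n,c)
E
```

```text
pics
{'time_s': 0.0, 'joint_pos': array([ 1.05343044e+00,  1.24485850e-01,  1.65169800e+00, -1.73105676e-05,
        1.36749915e+00, -8.25998735e-02]), 'qvel': array([ 0.0007782 ,  0.00210244, -0.00047354,  0.00022898, -0.00023968,
        0.00104302]), 'tau': array([-9.35854114e-04, -4.23613679e+01, -3.65447152e+01, -1.22120114e-04,
        7.04499529e-03, -1.31224192e-05]), 'ee_pos': array([0.27367749, 0.58928962, 0.40345092]), 'tool_rot': array([ 8.42968995e-01,  5.37961133e-01, -9.20483452e-04,  4.95149469e-04]), 'wrist_force': array([-0.06609686,  0.46143257, -0.51721063]), 'torque': array([0.00542476, 0.02541046, 0.00328657]), 'grip_width': 0.08540626323973337}
scene {'fx': 496.51242451327124, 'fy': 496.51242451327124, 'cx': 317.2279013222148, 'cy': 243.5456906515544, 'T': array([[-8.93710648e-01,  2.97217623e-01, -3.36069878e-01,
         9.33445048e-01],
       [ 4.48643799e-01,  5.92300603e-01, -6.69252371e-01,
         7.13124029e-01],
       [ 1.40792137e-04, -7.48893637e-01, -6.62690200e-01,
         7.58960393e-01],
       [ 0.00000000e+00,  0.00000000e+00,  0.00000000e+
[... 153 characters left out ...]
.93283132, -0.16433386,  0.32065576,  0.17438454],
       [-0.35998988, -0.46277238,  0.81009198, -0.9609141 ],
       [ 0.01526508, -0.87111199, -0.4908471 ,  0.71680898],
       [ 0.        ,  0.        ,  0.        ,  1.        ]])}
wrist {'fx': 373.95401902036826, 'fy': 373.95401902036826, 'cx': 315.76265865878213, 'cy': 238.17876600283464, 'hand_eye': array([[ 9.99999984e-01,  9.09205656e-05,  1.52655572e-04,
         1.03058279e-03],
       [-1.32386610e-04,  9.54300123e-01,  2.98849890e-01,
        -7.69995080e-02],
       [-1.18507630e-04, -2.98849906e-01,  9.54300120e-01,
         3.12662994e-02],
       [ 0.00000000e+00,  0.00000000e+00,  0.00000000e+00,
         1.00000000e+00]])}
```

View pics/scene0.png

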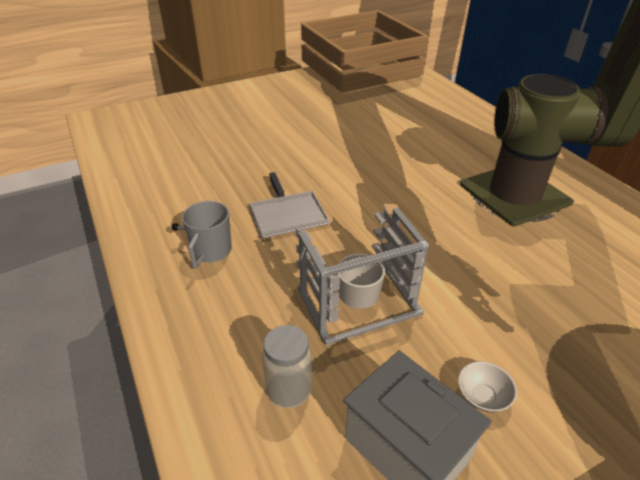

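View pics/side0.png

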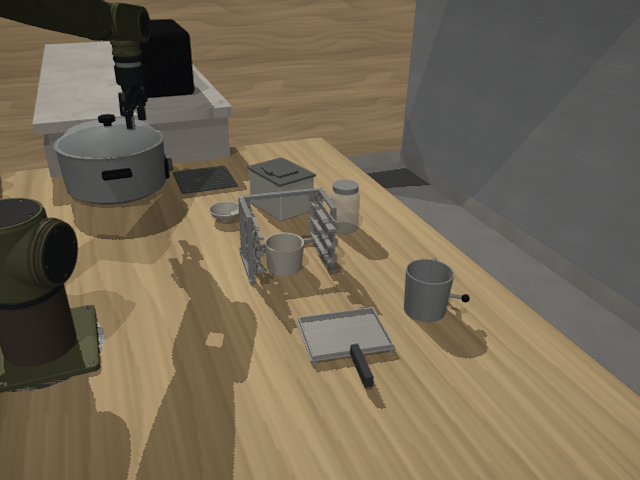

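View pics/wrist0.png

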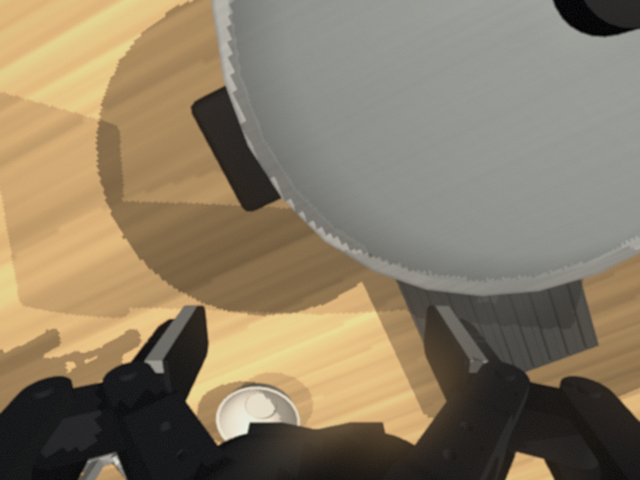

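```bash
cat > h.py <<'E'
from rig import env
import numpy as np, cv2
from scipy.spatial.transform import Rotation as R
def cam(n,s=None):
    c=env.get_calibration(n)
    K=np.array([[c['fx'],0,c['cx']],[0,c['fy'],c['cy']],[0,0,1]])
    if n=='wrist':
        s=s or env.observe()
        T=np.eye(4);T[:3,:3]=R.from_quat(s['tool_rot']).as_matrix();T[:3,3]=s['ee_pos']
        T=T@c['hand_eye']
    else: T=c['T']
    return K,T
def px2w(K,T,uv,z):
    d=T[:3,:3]@np.linalg.inv(K)@np.array([uv[0],uv[1],1.]); t=(z-T[2,3])/d[2]
    return T[:3,3]+t*d
def proj(K,T,P):
    P=np.atleast_2d(P); q=(P-T[:3,3])@T[:3,:3]; q=q@K.T
    return q[:,:2]/q[:,2:]
def fr(x,y,yaw,z=0):
    T=np.eye(4);T[:3,:3]=R.from_euler('z',yaw).as_matrix();T[:3,3]=[x,y,z];return T
def tp(T,P): return np.atleast_2d(P)@T[:3,:3].T+T[:3,3]
E
python3 - <<'E'
from h import *
hz={'sheet':0,'handle':.024,'front_foot':0,'rack':0,'level1':.05,'level2':.092,'level3':.134,'end_stop':.092,'low_dish':0,'deep_dish':0,'jar':0,'sifter':0,'bin':0}
for n in ['scene','side']:
    K,T=cam(n)
    for k,z in hz.items():
        for d in env.tip_of(n,k)[:2]:
            uv=np.array(d['location'])[::-1]*[640,480]
            print(n,k,round(d['conf'],2),uv.round(1),px2w(K,T,uv,z).round(4))
print(env.observe()['time_s'])
E
```

```text
scene sheet 0.83 [288.4 219.6] [ 0.5719 -0.1637  0.    ]
scene sheet 0.39 [409.1 450. ] [0.6391 0.4482 0.    ]
scene handle 0.57 [268.9 176.5] [ 0.5549 -0.3246  0.024 ]
scene front_foot 0.77 [312.4 196.2] [ 0.4769 -0.2239  0.    ]
scene low_dish 0.86 [485.6 395. ] [0.4662 0.4266 0.    ]
scene deep_dish 0.93 [359.9 293.2] [0.5392 0.125  0.    ]
scene jar 0.67 [286.8 387.3] [0.765  0.2599 0.    ]
scene sifter 0.63 [212.2 248.4] [ 0.7702 -0.1459  0.    ]
side sheet 0.79 [343.9 338.4] [ 0.5659 -0.1767  0.    ]
side handle 0.55 [369.3 377.1] [ 0.5513 -0.3162  0.024 ]
side handle 0.38 [297.5 251.4] [0.5825 0.141  0.024 ]
side front_foot 0.68 [342.4 226.3] [0.7617 0.2663 0.    ]
side front_foot 0.63 [313.7 359.8] [ 0.4853 -0.2149  0.    ]
side rack 0.45 [424.1 308. ] [ 0.7738 -0.1428  0.    ]
side rack 0.41 [278.6 203.2] [0.6414 0.4664 0.    ]
side level1 0.81 [298.6 232.3] [0.6027 0.1881 0.05  ]
side level1 0.65 [296.8 250. ] [0.5679 0.1066 0.05  ]
side level2 0.81 [298.6 232.3] [0.5757 0.1157 0.092 ]
side level2 0.65 [296.8 250. ] [0.5431 0.0394 0.092 ]
side level3 0.81 [298.6 232.3] [0.5487 0.0433 0.134 ]
side level3 0.65 [296.8 250. ] [ 0.5183 -0.0279  0.134 ]
side low_dish 0.67 [227.4 217.4] [0.4742 0.4255 0.    ]
side low_dish 0.39 [343.8 340.4] [ 0.5632 -0.1824  0.    ]
side deep_dish 0.75 [287.3 263.7] [0.5525 0.1317 0.    ]
side jar 0.94 [341.7 222.6] [0.7691 0.2876 0.    ]
side bin 0.59 [280.9 202.4] [0.6496 0.4692 0.    ]
side bin 0.17 [287.4 266.2] [0.549  0.1206 0.    ]
1.45
```

```bash
cat >> h.py <<'E'
def toolpose(x,y,z,ang,pitch=0):
    # tool x at world angle ang (rad), tool z down; pitch: extra rot about tool x (deg)
    X=np.array([np.cos(ang),np.sin(ang),0]);Z=np.array([0,0,-1.]);Y=np.cross(Z,X)
    return np.array([x,y,z]),R.from_matrix(np.c_[X,Y,Z])*R.from_euler('x',pitch,degrees=True)
def delta(p,r,s=None):
    s=s or env.observe(); r0=R.from_quat(s['tool_rot'])
    return (r0.inv().apply(p-s['ee_pos'])*1000).round(1),(r0.inv()*r).as_rotvec(degrees=True).round(2)
E
python3 - <<'E'
from h import *
print(delta(*toolpose(.56,.02,.60,0)))
E
```

```text
(array([-395.9,  499.5, -195.3]), array([-0.  ,  0.  , 65.08]))
```

Request:
step_arm:
  commands: [0,0,-60,0,0,0,0,-60,76,-120,0,0,10,0,-100,126,-180,0,0,20,0,-140,176,-195,0,0,30,0,-180,226,-195,0,0,40,0,-220,276,-195,0,0,50,0,-260,326,-195,0,0,60,0,-300,376,-195,0,0,65,0,-340,426,-195,0,0,65,0,-380,476,-195,0,0,65,0,-396,500,-195,0,0,65,0,-396,500,-195,0,0,65,0]

```text
time_s: 2.95
ee_pos: [0.5611, 0.0173, 0.5997]
tool_rot: [1.0, -0.0, 0.0, 0.0]
wrist_force: [0.4, 0.4, -0.4]
grip_width: 0.0857
```

```bash
python3 - <<'E'
from h import *
s=env.observe(); print(s['time_s'],s['ee_pos'],s['joint_pos'].round(2),s['qvel'].round(3), s['wrist_force'],delta(*toolpose(.56,.02,.60,0)))
im=env.get_image('wrist'); cv2.imwrite('pics/w1.png',im)
E
```

```text
2.95 [0.56111762 0.01727724 0.5997407 ] [-0.06 -0.12  1.58 -0.    1.69 -0.06] [-0.563  0.328 -0.3    0.01  -0.028 -0.57 ] [ 0.4411362   0.35482984 -0.37381316] (array([-1.1, -2.7, -0.3]), array([ 0.  , -0.01, -0.01]))
```

View pics/w1.png

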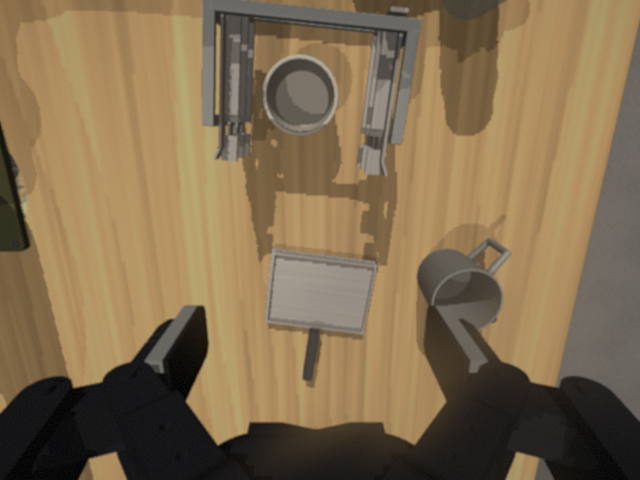

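```bash
python3 - <<'E'
from h import *
im=env.get_image('wrist');s=env.observe(); print(s['time_s'],s['ee_pos'],s['qvel'].round(3))
s=env.observe();im=env.get_image('wrist')
np.save('s2.npy',s,allow_pickle=True)
cv2.imwrite('pics/w2.png',im)
cv2.imwrite('pics/w2a.png',cv2.resize(im[0:190,190:440],(800,608),interpolation=cv2.INTER_CUBIC)[:600])
cv2.imwrite('pics/w2b.png',cv2.resize(im[240:390,250:400],(600,600),interpolation=cv2.INTER_CUBIC))
for k in ['sheet','handle','rack','deep_dish','level2','end_stop']:
    for d in env.tip_of('wrist',k)[:2]: print(k,d['conf'],np.array(d['location'])[::-1]*[640,480])
E
```

```text
3.05 [0.56190436 0.01623348 0.59871845] [ 0.059 -0.031  0.021  0.039  0.026  0.035]
sheet 0.88 [321.088 284.688]
handle 0.94 [308.8 366. ]
end_stop 0.9 [315.072  16.608]
```

View pics/w2a.png

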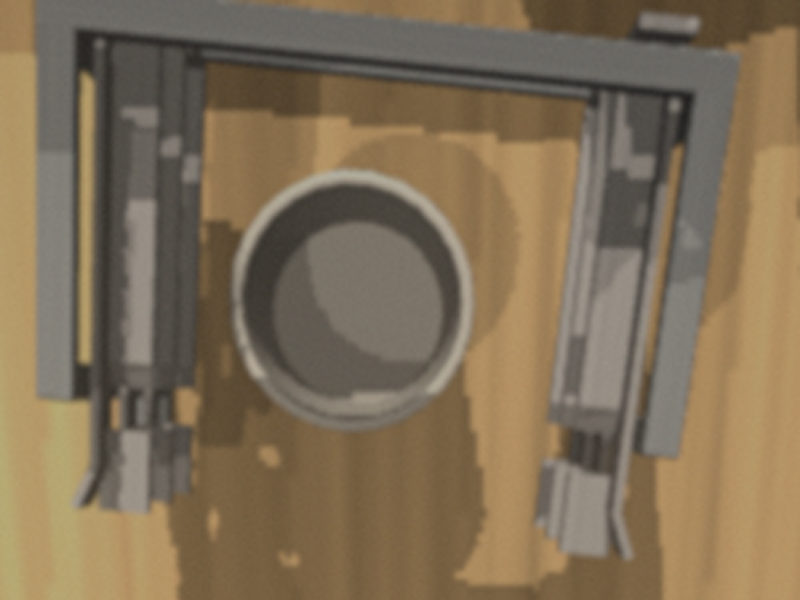

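View pics/w2b.png

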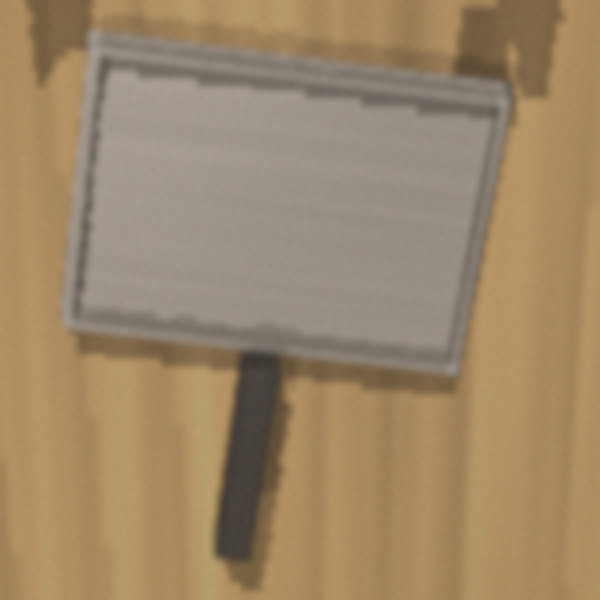

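```bash
cat > fit.py <<'E'
from h import *
from scipy.optimize import least_squares
s=np.load('s2.npy',allow_pickle=True).item(); K,T=cam('wrist',s)
def fit(P,uv,x0,extra=False):
    f=lambda q:(proj(K,T,tp(fr(*q[:3]),P))-uv).ravel()
    r=least_squares(f,x0); return r.x,r.fun.reshape(-1,2)
A=lambda l:(np.array(l)+.5)/3.2-.5+[190,0]
B=lambda l:(np.array(l)+.5)/4-.5+[250,240]
P=np.array([[65,85,20],[65,-85,20],[-65,-85,20],[-65,85,20],[-155,8,36],[-155,-8,36]])/1e3
x,f=fit(P,B([(92,33),(513,85),(455,376),(65,328),(215,557),(250,559)]),[.57,-.17,1.5]); print('sheet',x,np.degrees(x[2]),'\n',f.round(1)); xs=x
P=np.array([[-51,104,168],[-51,92,168],[-51,-92,168],[-51,-104,168],[66,-104,168]])/1e3
x,f=fit(P,A([(38,398),(76,398),(641,455),(681,458),(738,57)]),[.57,.13,1.5]); print('rack',x,np.degrees(x[2]),'\n',f.round(1))
Tr=np.linalg.inv(fr(*x))
for n,uv in [('L',(100,508)),('L',(150,512)),('R',(560,551)),('R',(607,556)),('Lflare',(80,505)),('Rflare',(628,557)),('Lnotchfar',(125,388)),('Lnotchnear',(125,430)),('Rnf',(585,430)),('Rnn',(582,470))]:
    print(n,(tp(Tr,px2w(K,T,A(uv),.134))*1e3).round(1))
np.save('fit.npy',[xs,x])
E
python3 fit.py
```

```text
sheet [ 0.56701486 -0.16948118  1.43532091] 82.23783030069231 
 [[-1.4 -0.1]
 [ 1.6  0.4]
 [ 1.9 -0. ]
 [-2.2 -0. ]
 [-0.3 -0.2]
 [ 0.3  0.3]]
rack [0.55210743 0.13176647 1.47444185] 84.47929489806305 
 [[-1.  -0.1]
 [-1.1  1.1]
 [ 0.6  0.4]
 [-0.5  0.6]
 [ 1.8 -1.4]]
L [[-87.8  90.9 134. ]]
L [[-87.5  73.2 134. ]]
R [[-87.7 -74.1 134. ]]
R [[-87.9 -91.1 134. ]]
Lflare [[-87.4  98.  134. ]]
Rflare [[-87.5 -98.7 134. ]]
Lnotchfar [[-46.1  83.  134. ]]
Lnotchnear [[-60.1  82.7 134. ]]
Rnf [[-45.3 -77.2 134. ]]
Rnn [[-58.8 -78.  134. ]]
```

```bash
cat > g.py <<'E'
from h import *
xs,xr=np.load('fit.npy')
h=tp(fr(*xs),[-.138,0,0])[0]; print(h)
for z in [.29,.178]: print(z,delta(*toolpose(h[0],h[1],z,xs[2]-np.pi/2)))
E
python3 g.py
```

```text
[ 0.54837639 -0.30621671  0.        ]
0.29 (array([-12.9, 327. , 310.1]), array([-0.  , -0.04,  7.95]))
0.178 (array([-13. , 327. , 422.1]), array([-0.  , -0.04,  7.95]))
```

Request:
step_arm:
  commands: [-2,45,40,0,0,1,0,-4,90,80,0,0,2,0,-6,135,120,0,0,3,0,-8,180,160,0,0,4,0,-9,220,200,0,0,6,0,-11,260,240,0,0,8,0,-12,300,280,0,0,8,0,-13,327,310,0,0,8,0,-13,327,310,0,0,8,0,-13,327,310,0,0,8,0]

```text
time_s: 4.65
ee_pos: [0.5489, -0.3053, 0.2912]
tool_rot: [0.998, -0.068, 0.001, 0.0]
wrist_force: [0.8, 0.2, 0.6]
grip_width: 0.0854
```

```bash
python3 - <<'E'
from h import *
env.get_image('wrist');s=env.observe();im=env.get_image('wrist'); np.save('s3.npy',s,allow_pickle=True)
print(s['time_s'],s['ee_pos'],s['qvel'].round(3))
K,T=cam('wrist',s); xs,xr=np.load('fit.npy')
P=np.array([[65,85,20],[65,-85,20],[-65,-85,20],[-65,85,20],[-155,8,36],[-155,-8,36],[-66,8,36],[-66,-8,36],[-140,0,36]])/1e3
cv2.imwrite('pics/w3.png',im)
for u in proj(K,T,tp(fr(*xs),P)): cv2.drawMarker(im,tuple(int(round(v)) for v in u),(0,0,255),0,8)
cv2.imwrite('pics/w3m.png',im)
E
python3 g.py
```

```text
4.7 [ 0.54906562 -0.30527998  0.29196679] [ 0.004 -0.012 -0.005 -0.003 -0.005 -0.002]
[ 0.54837639 -0.30621671  0.        ]
0.29 (array([-0.6,  1.1,  2.2]), array([ 0.06, -0.21,  0.05]))
0.178 (array([ -1. ,   1. , 114.2]), array([ 0.06, -0.21,  0.05]))
```

View pics/w3m.png

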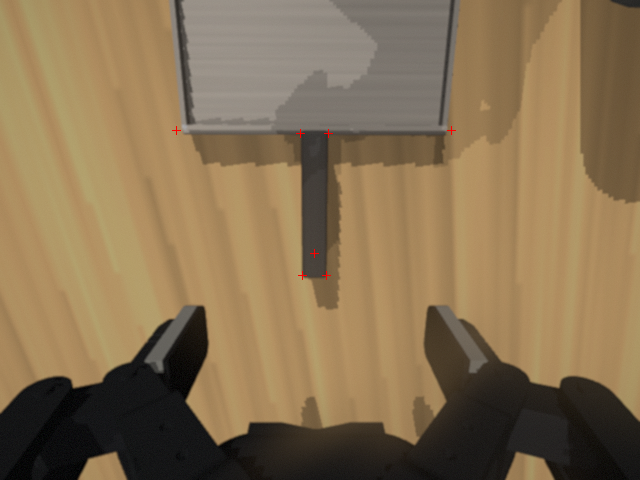

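Request:
step_arm:
  commands: [0,1,40,0,0,0,0,0,1,80,0,0,0,0,0,1,105,0,0,0,0,0,1,113,0,0,0,0,0,1,113,0,0,0,0.4,0,1,113,0,0,0,1,0,1,113,0,0,0,1,0,1,113,0,0,0,1,0,1,113,0,0,0,1]
  squeeze: 100

```text
time_s: 5.88
ee_pos: [0.5496, -0.3066, 0.1802]
tool_rot: [0.998, -0.067, 0.002, 0.001]
wrist_force: [-0.8, 0.3, 4.3]
grip_width: 0.0147
```

```bash
python3 - <<'E'
from h import *
s=env.observe();print(s['time_s'],s['ee_pos'],s['wrist_force'],s['torque'],s['grip_width'])
E
```

```text
5.875 [ 0.54962403 -0.30664109  0.1801941 ] [-0.80319377  0.30847756  4.32441153] [0.19548336 0.26667084 0.14583511] 0.014684517944158041
```

Request:
step_arm:
  commands: [0,0,-10,0,0,0,1,0,0,-30,0,0,0,1,0,0,-60,0,0,0,1,0,0,-90,0,0,0,1,0,0,-110,0,0,0,1,0,0,-120,0,0,0,1,0,0,-120,0,0,0,1,0,0,-120,0,0,0,1]
  squeeze: 110

```text
time_s: 6.88
ee_pos: [0.5488, -0.3061, 0.2987]
tool_rot: [0.998, -0.067, 0.001, 0.0]
wrist_force: [0.3, 0.5, -2.5]
grip_width: 0.0143
```

```bash
python3 - <<'E'
from h import *
env.get_image('wrist');s=env.observe();im=env.get_image('wrist'); np.save('s4.npy',s,allow_pickle=True)
print(s['time_s'],s['ee_pos'],s['wrist_force'],s['torque'],s['grip_width'])
cv2.imwrite('pics/w4.png',im)
im=env.get_image('side');cv2.imwrite('pics/side4.png',cv2.resize(im[150:400,200:500],(720,600),interpolation=cv2.INTER_CUBIC))
E
```

```text
6.925 [ 0.54873574 -0.30612056  0.29850974] [ 0.34133385  0.03776973 -2.71115361] [-0.26813135 -0.00111754  0.04387485] 0.014297955808518694
```

View pics/w4.png

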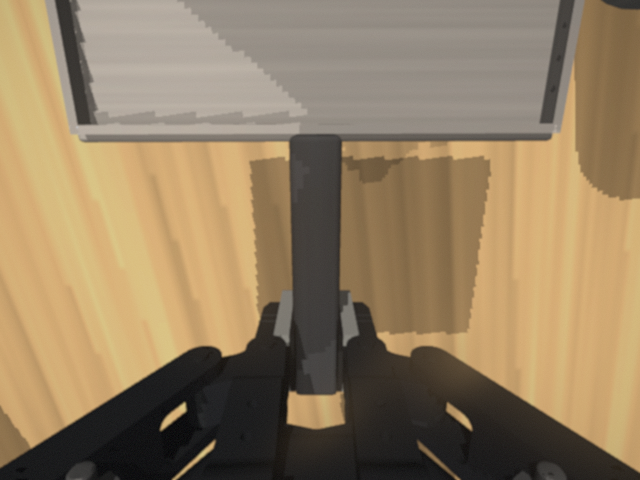

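View pics/side4.png

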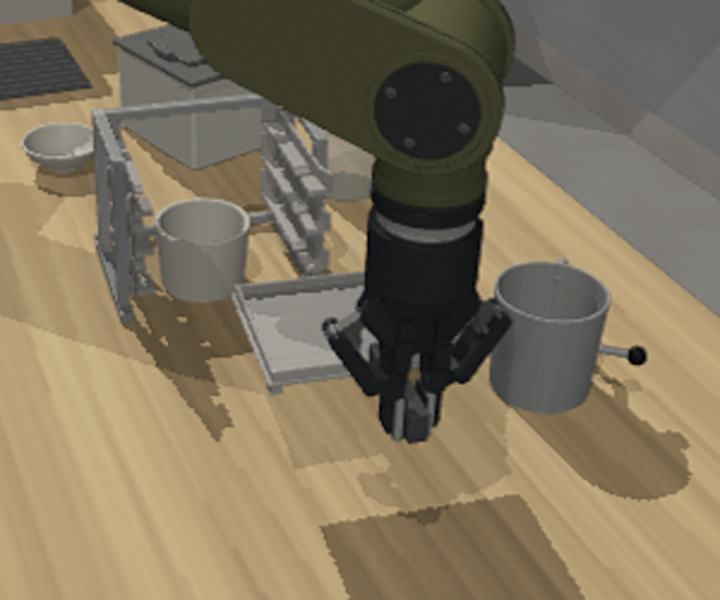

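```bash
python3 - <<'E'
from h import *
import cv2
xs,xr=np.load('fit.npy')
s=np.load('s3.npy',allow_pickle=True).item();K,T=cam('wrist',s)
for uv in [(182,127),(449,127),(174,0),(460,0)]: print((tp(np.linalg.inv(fr(*xs)),px2w(K,T,uv,.02))*1e3).round(1))
a=cv2.imread('pics/w3.png');b=cv2.imread('pics/w4.png')
cv2.imwrite('pics/c3.png',np.vstack([cv2.resize(a[100:160,165:265],(800,480))[:300],cv2.resize(a[100:160,370:470],(800,480))[:300]]))
cv2.imwrite('pics/c4.png',np.vstack([cv2.resize(b[105:155,30:130],(800,400))[:300],cv2.resize(b[105:155,510:610],(800,400))[:300]]))
E
```

```text
[[-63.1  81.3  20. ]]
[[-63.  -83.4  20. ]]
[[ 5.2 78.5 20. ]]
[[  5.4 -82.2  20. ]]
```

View pics/c3.png

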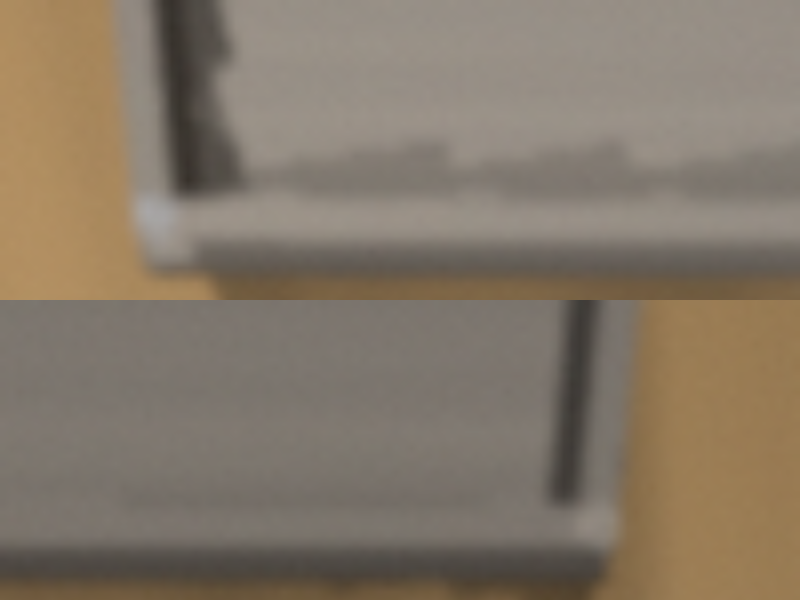

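View pics/c4.png

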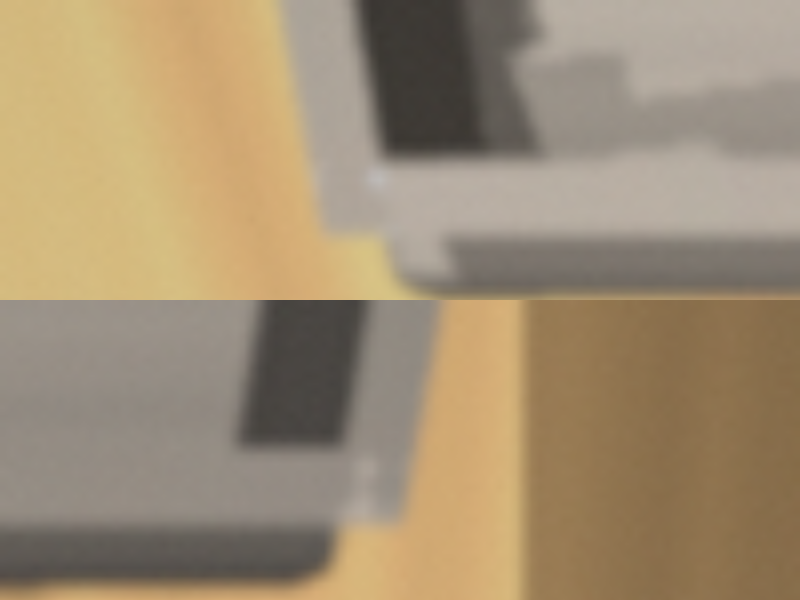

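```bash
python3 - <<'E'
import cv2,numpy as np
b=cv2.imread('pics/w4.png')
cv2.imwrite('pics/c5.png',np.vstack([cv2.resize(b[0:36,30:110],(800,360))[:200],cv2.resize(b[0:36,540:620],(800,360))[:200],cv2.resize(b[375:411,276:356],(800,360))]))
E
```

```text
(no output)
```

View pics/c5.png

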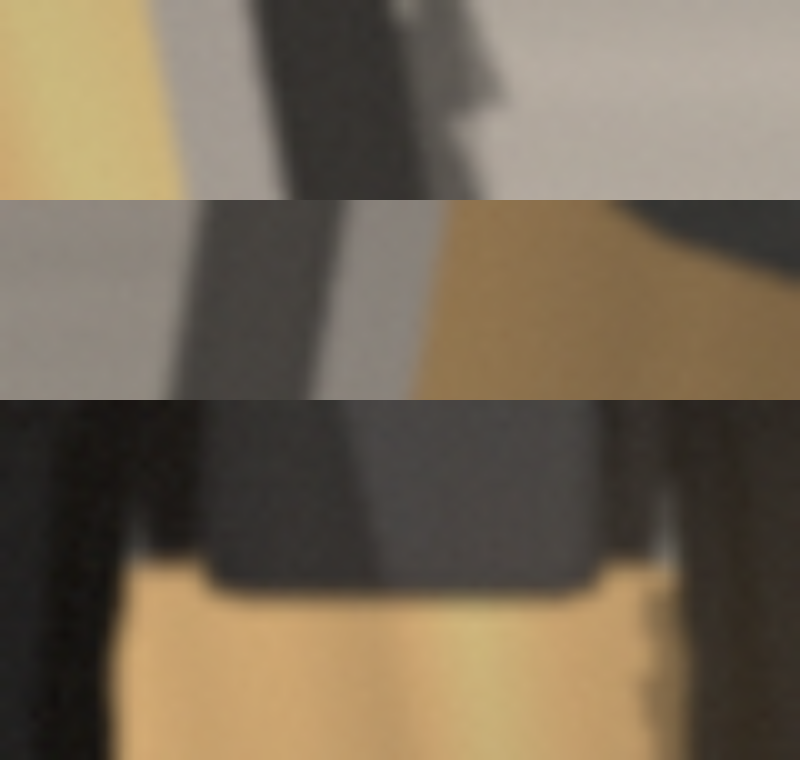

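```bash
cat > fs.py <<'E'
from h import *
from scipy.optimize import least_squares
def sheet_in_tool(c, lines, w=.082, x0=None, verbose=True, nohandle=False):
    """c: corners L,R px of rim front top, handle end L,R ; lines: (uL,row),(uR,row)"""
    cal=env.get_calibration('wrist'); K,_=cam('wrist'); T=cal['hand_eye']
    # nominal: sheet x = -tool y ; sheet y = -tool x ; sheet z=-tool z
    R0=R.from_matrix(np.array([[0,-1,0],[-1,0,0],[0,0,-1.]]))
    P=np.array([[-.065,w,.02],[-.065,-w,.02],[-.155,.0072,.036],[-.155,-.0072,.036]])
    def f(q):
        Rm=(R0*R.from_rotvec(q[3:])).as_matrix(); t=q[:3]
        pj=lambda p:proj(K,T,np.atleast_2d(p)@Rm.T+t)
        r=list(((pj(P)-c)).ravel())
        for (u,v),y in zip(lines,[w,-w]):
            a=pj([[-.065,y,.02],[.02,y,.02]]); tt=(v-a[0,1])/(a[1,1]-a[0,1]); r.append(a[0,0]+tt*(a[1,0]-a[0,0])-u)
        return np.array(r)
    r=least_squares(f,[0,-.138,.179,0,0,0])
    if verbose: print('t(mm)',(r.x[:3]*1e3).round(1),'rot deg (sheet axes x,y,z)',np.degrees(r.x[3:]).round(2),'res',r.fun.round(1))
    return r.x
if __name__=='__main__':
    c=np.array([[70.2,134],[560.6,132.7],[296.3,394],[336.3,394]])
    for w in (.081,.082,.083,.085): sheet_in_tool(c,[(44.8,0),(584.7,0)],w)
E
python3 fs.py
```

```text
t(mm) [  -0.5 -138.7  179.9] rot deg (sheet axes x,y,z) [0.16 0.34 0.16] res [-0.1  0.  -0.  -0.  -0.   0.1 -0.  -0.1  0.1  0.1]
t(mm) [  -0.5 -138.2  182. ] rot deg (sheet axes x,y,z) [0.16 1.13 0.16] res [-0.7  0.3  0.6  0.2 -0.  -0.2 -0.  -0.3  0.4 -0.3]
t(mm) [  -0.5 -137.8  184.1] rot deg (sheet axes x,y,z) [0.15 1.92 0.16] res [-1.3  0.6  1.2  0.5 -0.  -0.4  0.  -0.5  0.8 -0.7]
t(mm) [  -0.5 -136.9  188.2] rot deg (sheet axes x,y,z) [0.15 3.48 0.17] res [-2.7  1.3  2.5  1.1 -0.  -0.9  0.  -1.1  1.5 -1.4]
```

```bash
python3 - <<'E'
from h import *
xs,xr=np.load('fit.npy')
im={'scene':cv2.imread('pics/scene0.png'),'side':cv2.imread('pics/side0.png')}
P=np.array([[x,y*sg,168] for x in(-51,66) for y in (92,104) for sg in (1,-1)]+[[-86,sg*y,z] for sg in (1,-1) for y in (74,88.5) for z in (50,92,134)])/1e3
box={'scene':(280,195,160,150),'side':(225,175,130,115)}
for n in im:
    K,T=cam(n); x0,y0,w,h=box[n]; k=5
    c=cv2.resize(im[n][y0:y0+h,x0:x0+w],None,fx=k,fy=k,interpolation=cv2.INTER_CUBIC)
    for u in proj(K,T,tp(fr(*xr),P)):
        cv2.drawMarker(c,tuple(int(round(v)) for v in (u-[x0,y0]+.5)*k),(0,0,255),0,12)
    cv2.imwrite(f'pics/ov_{n}.png',cv2.resize(c,None,fx=min(1,600/c.shape[0]),fy=min(1,600/c.shape[0])))
E
```

```text
(no output)
```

View pics/ov_scene.png

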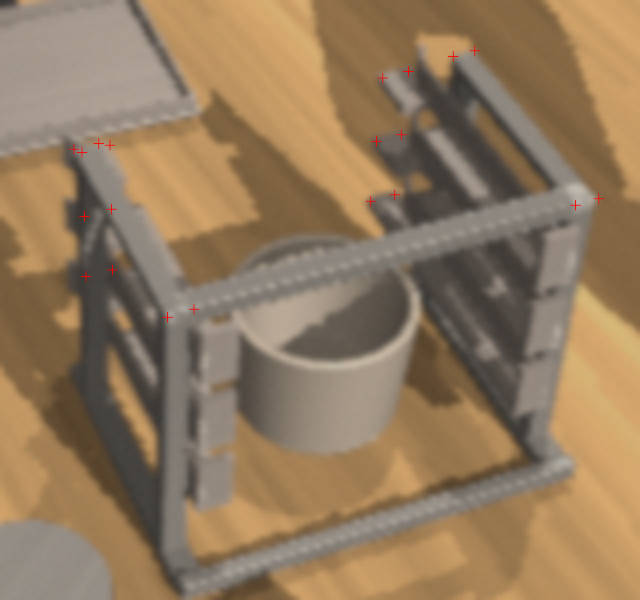

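View pics/ov_side.png

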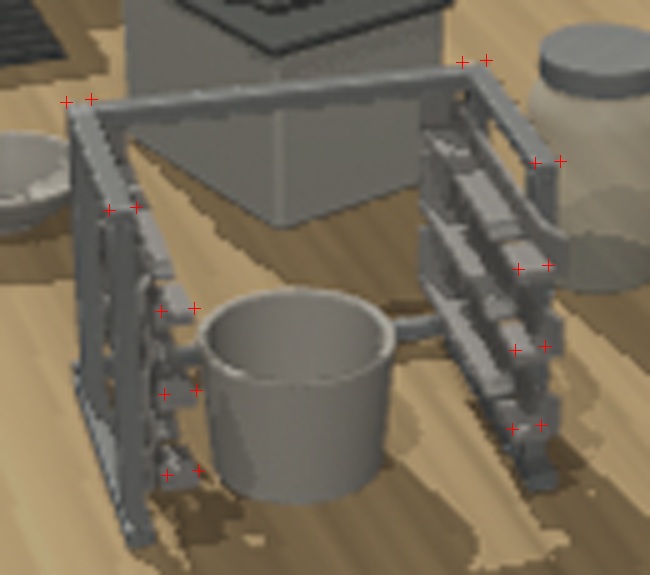

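```bash
cat > ins.py <<'E'
from h import *
xs,xr=np.load('fit.npy')
R0=R.from_matrix(np.array([[0,-1,0],[-1,0,0],[0,0,-1.]]))
SIT=np.array([-.0005,-.1385,.1805]); ROT=R0*R.from_rotvec(np.radians([0,.6,.16]))  # sheet in tool
def target(rx,ry,z,pitch=0):
    p=tp(fr(*xr),[rx,ry,z])[0]; rs=R.from_euler('z',xr[2])*R.from_euler('y',pitch,degrees=True)
    rt=rs*ROT.inv(); return p-rt.apply(SIT),rt
def now(s=None):
    s=s or env.observe(); rt=R.from_quat(s['tool_rot']); p=s['ee_pos']+rt.apply(SIT)
    rs=R.from_euler('z',-xr[2])*(rt*ROT)
    return (tp(np.linalg.inv(fr(*xr)),p)[0]*1e3).round(1), rs.as_rotvec(degrees=True).round(2)
if __name__=='__main__':
    import sys
    s=env.observe(); print(s['time_s'],now(s),s['wrist_force'].round(2),s['torque'].round(3))
    for a in sys.argv[1:]:
        v=[float(t) for t in a.split(',')]; print(a,delta(*target(v[0]/1e3,v[1]/1e3,v[2]/1e3,*(v[3:])),s))
E
python3 ins.py -190,0,97 -150,0,97
```

```text
7.025 (array([-298. ,  -44. ,  118.2]), array([-0.11,  0.64, -2.01])) [ 0.63 -0.07 -3.34] [-0.32   0.073  0.076]
-190,0,97 (array([ -42.8, -104.4,   22.6]), array([ 0.64, -0.14, -2.01]))
-150,0,97 (array([ -44.3, -144.3,   22.6]), array([ 0.64, -0.14, -2.01]))
```

Request:
step_arm:
  commands: [-10,-15,5,0,0,0,1,-20,-40,10,0.3,0,-1,1,-30,-70,18,0.6,0,-2,1,-40,-95,22,0.6,0,-2,1,-43,-104,22.5,0.6,0,-2,1,-43,-104,22.5,0.6,0,-2,1,-43,-104,22.5,0.6,0,-2,1]

```text
time_s: 7.9
ee_pos: [0.5206, -0.1982, 0.2766]
tool_rot: [0.999, -0.05, 0.002, -0.004]
wrist_force: [0.5, 0.1, -2.0]
grip_width: 0.014
```

```bash
python3 - <<'E'
from h import *
env.get_image('wrist');s=env.observe();im=env.get_image('wrist'); np.save('s5.npy',s,allow_pickle=True)
cv2.imwrite('pics/w5.png',im)
im=env.get_image('side');cv2.imwrite('pics/side5.png',cv2.resize(im[150:350,200:450],(750,600),interpolation=cv2.INTER_CUBIC))
im=env.get_image('scene');cv2.imwrite('pics/scene5.png',cv2.resize(im[150:350,230:480],(750,600),interpolation=cv2.INTER_CUBIC))
E
python3 ins.py -130,0,97
```

```text
8.1 (array([-191.1,   -0.6,   97.1]), array([-0.15,  0.05, -0.06])) [-0.59 -0.86 -3.06] [-0.288  0.038 -0.057]
-130,0,97 (array([ -0.3, -61. ,   0.8]), array([ 0.05, -0.15, -0.06]))
```

View pics/side5.png

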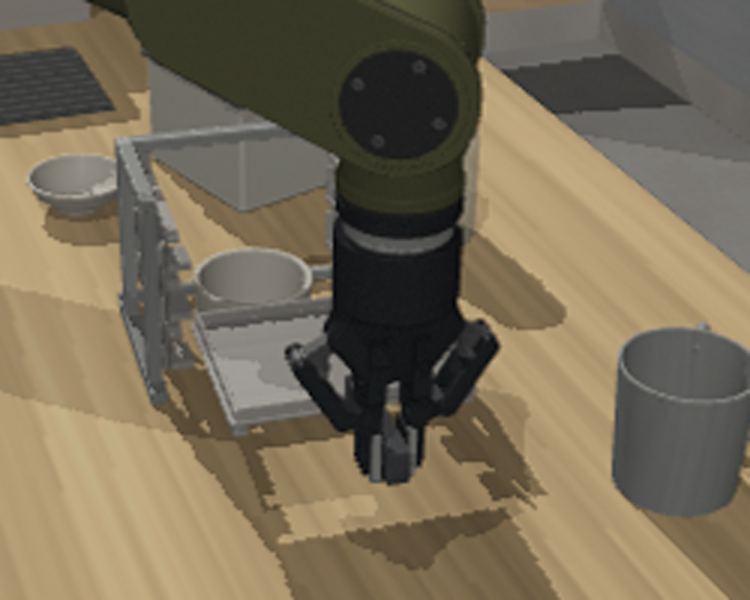

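View pics/scene5.png

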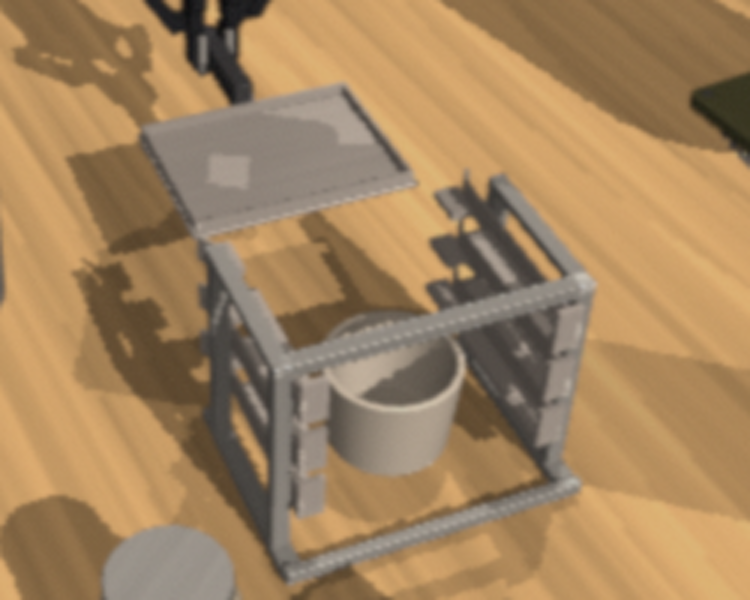

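View pics/w5.png

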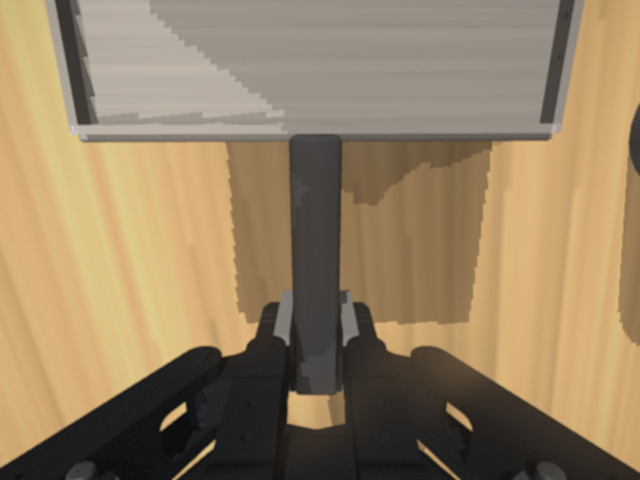

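```bash
python3 - <<'E'
from h import *
import ins
s=np.load('s5.npy',allow_pickle=True).item()
K,T=cam('scene');xr=ins.xr
q,_=ins.now(s);print(q)
Ts=fr(*xr); 
P=np.array([[65,-82,20],[65,82,20],[-65,82,20],[-65,-82,20]])+q
Q=np.array([[66,-104,168],[66,104,168],[-51,104,168],[-51,92,168],[-51,-104,168],[-86,81,92],[-86,81,134]])
im=cv2.imread('pics/scene5.png')
for A,c in((P,(0,0,255)),(Q,(255,0,0))):
    u=(proj(K,T,tp(Ts,A/1e3))-[230,150]+.5)*3; print(u.round(0).tolist())
    for v in u: cv2.drawMarker(im,tuple(int(round(t)) for t in v),c,0,10)
cv2.imwrite('pics/ov5.png',im)
E
```

```text
[-191.4   -1.    97.3]
[[200.0, 230.0], [419.0, 177.0], [345.0, 80.0], [141.0, 125.0]]
[[275.0, 372.0], [599.0, 284.0], [506.0, 173.0], [490.0, 177.0], [205.0, 247.0], [441.0, 238.0], [446.0, 191.0]]
```

View pics/ov5.png

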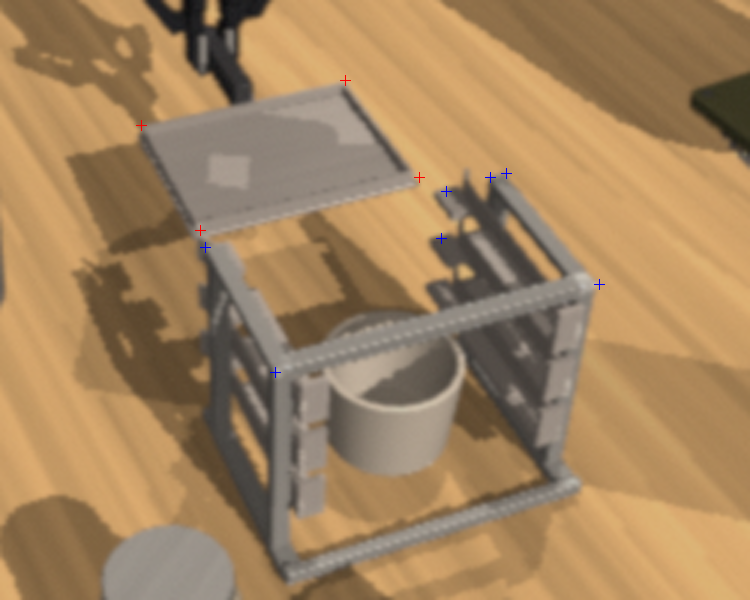

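```bash
python3 - <<'E'
from h import *
import ins
s=np.load('s5.npy',allow_pickle=True).item()
K,T=cam('side');xr=ins.xr
q,_=ins.now(s)
Ts=fr(*xr); 
P=np.array([[65,82,20],[-65,82,20],[-63,83,0],[-63,73,0],[-155,7,36],[-155,-7,36]])+q
Q=np.array([[66,104,168],[-51,104,168],[-51,92,168],[-87.7,74,92],[-87.7,88.5,92],[-87.7,74,134],[-87.7,88.5,134],[-87.7,74,50],[-87.7,88.5,50],[-51,104,0]])
im=cv2.imread('pics/side5.png')
for A,c in((P,(0,0,255)),(Q,(255,0,0))):
    u=(proj(K,T,tp(Ts,A/1e3))-[200,150]+.5)*3
    for v in u: cv2.drawMarker(im,tuple(int(round(t)) for t in v),c,0,10)
cv2.imwrite('pics/ov6.png',cv2.resize(im[100:500,80:480],(600,600),interpolation=cv2.INTER_CUBIC))
E
```

```text
(no output)
```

View pics/ov6.png

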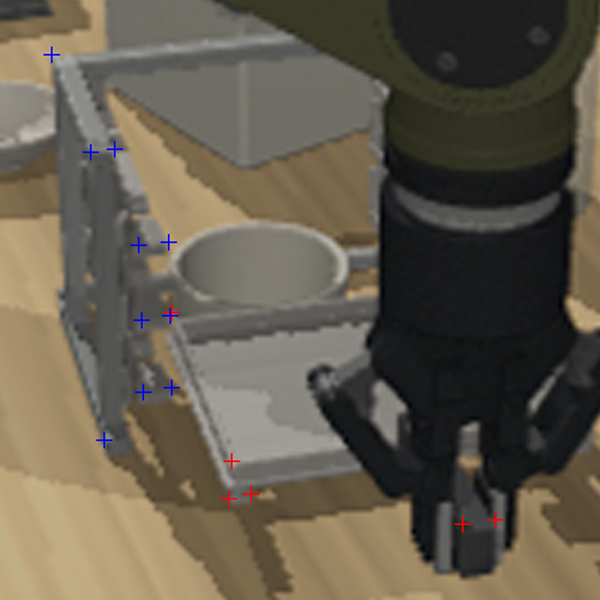

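```bash
python3 ins.py -100,0,99
```

```text
8.1 (array([-191.1,   -0.6,   97.1]), array([-0.15,  0.05, -0.06])) [-0.59 -0.86 -3.06] [-0.288  0.038 -0.057]
-100,0,99 (array([ -0.4, -91. ,  -0.9]), array([ 0.05, -0.15, -0.06]))
```

Request:
step_arm:
  commands: [-0.5,-8,-2,0,0,0,1,-0.5,-18,-1.8,0,0,0,1,-0.5,-30,-1.6,0,0,0,1,-0.5,-42,-1.5,0,0,0,1,-0.5,-54,-1.4,0,0,0,1,-0.5,-66,-1.2,0,0,0,1,-0.5,-78,-1.0,0,0,0,1,-0.5,-86,-1,0,0,0,1,-0.5,-91,-1,0,0,0,1,-0.5,-91,-1,0,0,0,1]

```text
time_s: 9.35
ee_pos: [0.529, -0.1073, 0.2782]
tool_rot: [0.999, -0.05, 0.002, -0.005]
wrist_force: [-0.0, 0.5, -1.2]
grip_width: 0.0141
```

```bash
python3 - <<'E'
from h import *
im=env.get_image('wrist');cv2.imwrite('pics/w7.png',im)
im=env.get_image('scene');cv2.imwrite('pics/scene7.png',cv2.resize(im[150:350,230:480],(750,600),interpolation=cv2.INTER_CUBIC))
E
python3 ins.py -30,0,99
```

```text
9.45 (array([-100.4,   -0.6,   99. ]), array([-0.16,  0.06, -0.07])) [ 0.23  0.66 -1.93] [-0.281  0.015  0.027]
-30,0,99 (array([ -0.2, -70.2,   0.8]), array([ 0.06, -0.16, -0.07]))
```

View pics/scene7.png

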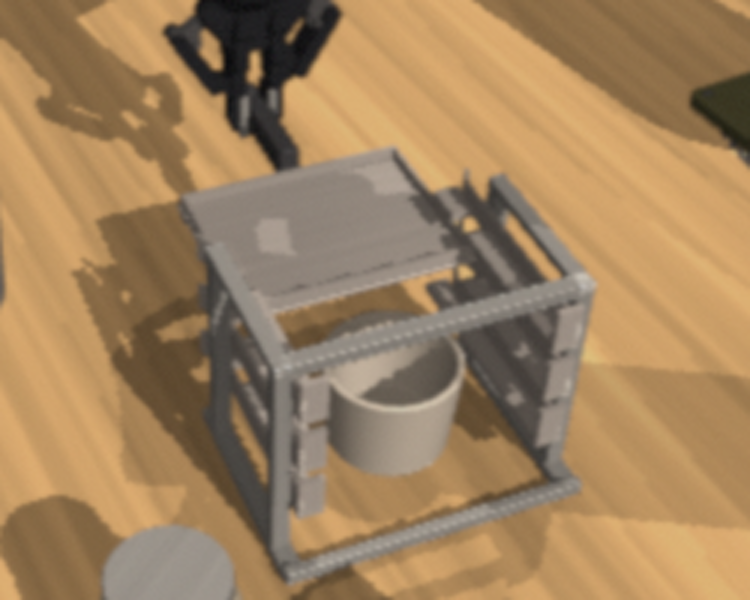

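View pics/w7.png

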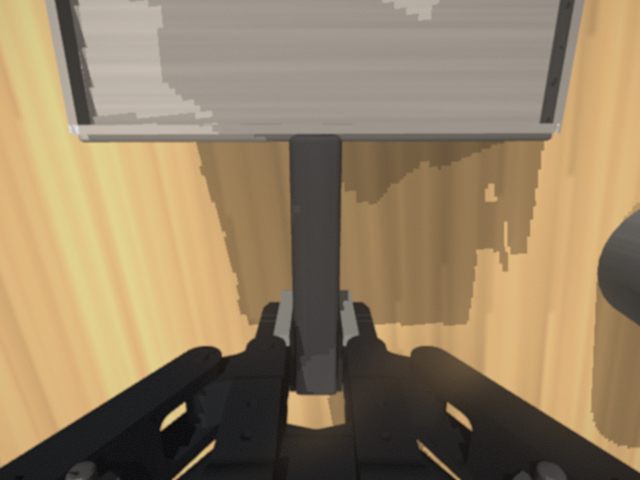

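Request:
step_arm:
  commands: [-0.5,-6,0,0,0,0,1,-0.5,-14,0.1,0,0,0,1,-0.5,-22,0.2,0,0,0,1,-0.5,-30,0.3,0,0,0,1,-0.5,-38,0.4,0,0,0,1,-0.5,-46,0.5,0,0,0,1,-0.5,-54,0.6,0,0,0,1,-0.5,-62,0.7,0,0,0,1,-0.5,-70,0.8,0,0,0,1,-0.5,-70,0.8,0,0,0,1]

```text
time_s: 10.7
ee_pos: [0.5355, -0.0374, 0.2781]
tool_rot: [0.999, -0.05, 0.002, -0.005]
wrist_force: [-0.4, 0.1, -2.5]
grip_width: 0.0145
```

```bash
python3 - <<'E'
from h import *
s=env.observe();np.save('s8.npy',s,allow_pickle=True)
im=env.get_image('wrist');cv2.imwrite('pics/w8.png',im)
im=env.get_image('scene');cv2.imwrite('pics/scene8.png',cv2.resize(im[150:350,230:480],(750,600),interpolation=cv2.INTER_CUBIC))
E
python3 ins.py 0,0,99
```

```text
10.8 (array([-30.3,  -0.3,  98.8]), array([-0.16,  0.07, -0.05])) [-0.6   0.24 -1.95] [-0.305  0.071  0.002]
0,0,99 (array([  0.2, -30.1,   0.3]), array([ 0.07, -0.16, -0.05]))
```

View pics/scene8.png

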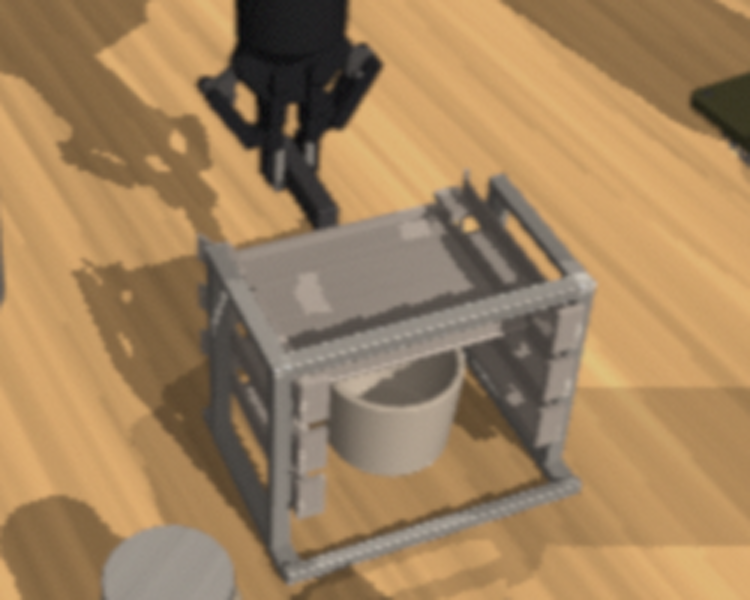

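View pics/w8.png

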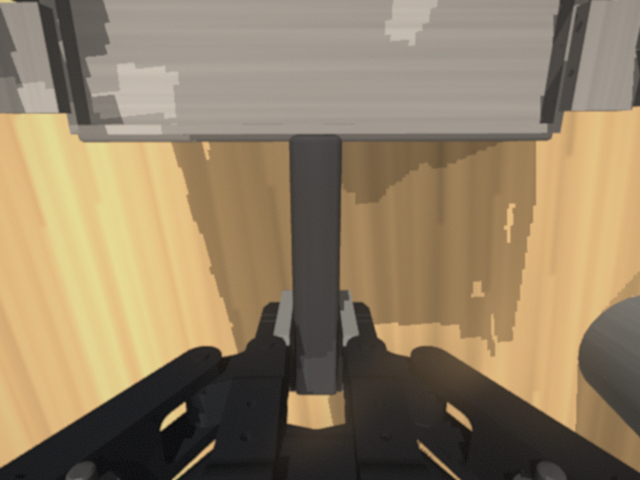

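```bash
python3 - <<'E'
from h import *
import ins
b=cv2.imread('pics/w8.png')
cv2.imwrite('pics/c8.png',np.vstack([cv2.resize(b[85:135,0:120],(800,333))[:300],cv2.resize(b[85:135,520:640],(800,333))[:300]]))
s=np.load('s8.npy',allow_pickle=True).item();K,T=cam('wrist',s)
for uv in [(66,112),(562,109),(20,112),(620,109)]: print((tp(np.linalg.inv(fr(*ins.xr)),px2w(K,T,uv,.134))*1e3).round(1))
E
```

```text
[[-88.3  71.5 134. ]]
[[-87.9 -71.1 134. ]]
[[-88.2  84.7 134. ]]
[[-87.9 -87.8 134. ]]
```

View pics/c8.png

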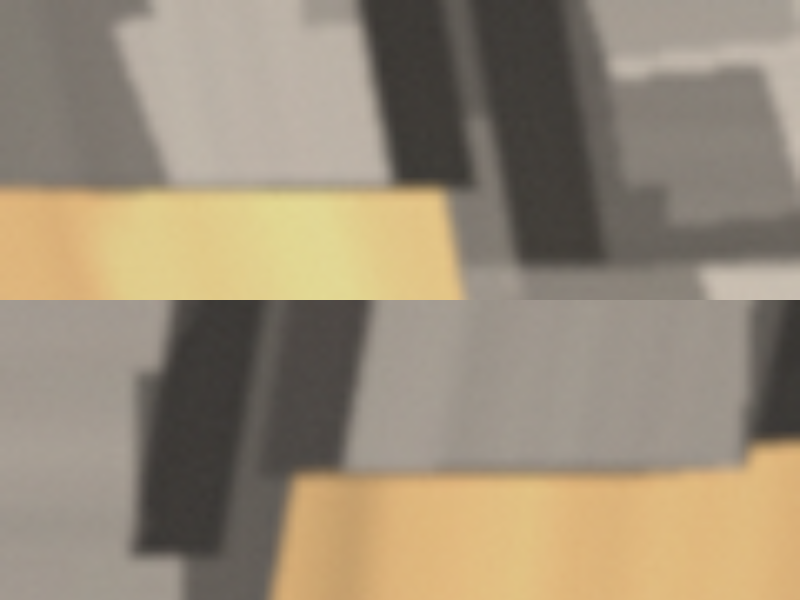

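Request:
step_arm:
  commands: [0,-2.5,0,0,0,0,1,0,-5,0,0,0,0,1,0,-7.5,0,0,0,0,1,0,-10,0.1,0,0,0,1,0,-12.5,0.1,0,0,0,1,0,-15,0.1,0,0,0,1,0,-17.5,0.1,0,0,0,1,0,-18,0.1,0,0,0,1]

```text
time_s: 11.8
ee_pos: [0.5373, -0.0198, 0.2781]
tool_rot: [0.999, -0.05, 0.002, -0.005]
wrist_force: [-0.4, -1.0, -1.6]
grip_width: 0.0141
```

```bash
python3 ins.py
```

```text
11.8 (array([-12.1,  -0.3,  98.9]), array([-0.16,  0.07, -0.04])) [-0.38 -0.99 -1.56] [-0.259  0.042  0.031]
```

Now feel for the stop.

Request:
step_arm:
  commands: [0,-2,0,0,0,0,1,0,-4,0,0,0,0,1,0,-6,0,0,0,0,1]

```text
time_s: 12.18
ee_pos: [0.5379, -0.0137, 0.2782]
tool_rot: [0.999, -0.05, 0.002, -0.005]
wrist_force: [0.2, -0.2, -2.3]
grip_width: 0.0145
```

Request:
step_arm:
  commands: [0,-2,0,0,0,0,1,0,-4,0,0,0,0,1,0,-4,0,0,0,0,1]

```text
time_s: 12.55
ee_pos: [0.5383, -0.0096, 0.2782]
tool_rot: [0.999, -0.05, 0.002, -0.005]
wrist_force: [0.3, 0.0, -2.8]
grip_width: 0.0141
```

Request:
step_arm:
  commands: [0,-2,0,0,0,0,1,0,-4,0,0,0,0,1,0,-4,0,0,0,0,1]

```text
time_s: 12.92
ee_pos: [0.5387, -0.0055, 0.2782]
tool_rot: [0.999, -0.05, 0.002, -0.005]
wrist_force: [0.4, 0.2, -1.8]
grip_width: 0.0143
```

```bash
python3 ins.py
```

```text
12.925 (array([ 2.3, -0.3, 99. ]), array([-0.16,  0.07, -0.01])) [ 0.39  0.18 -1.79] [-0.309  0.016 -0.005]
```

Request:
step_arm:
  commands: [0,-2,0,0,0,0,1,0,-3,0,0,0,0,1]

```text
time_s: 13.18
ee_pos: [0.539, -0.0024, 0.2783]
tool_rot: [0.999, -0.05, 0.002, -0.005]
wrist_force: [0.5, -0.1, -2.4]
grip_width: 0.0145
```

Request:
step_arm:
  commands: [0,-2,0,0,0,0,1,0,-3,0,0,0,0,1]

```text
time_s: 13.42
ee_pos: [0.5394, 0.0007, 0.2783]
tool_rot: [0.999, -0.05, 0.002, -0.005]
wrist_force: [-0.3, 0.1, -3.3]
grip_width: 0.0145
```

Request:
step_arm:
  commands: [0,-2,0,0,0,0,1,0,-3,0,0,0,0,1]

```text
time_s: 13.68
ee_pos: [0.5397, 0.0027, 0.2787]
tool_rot: [0.999, -0.049, 0.002, -0.002]
wrist_force: [-1.1, -10.5, 0.1]
grip_width: 0.0142
```

```bash
python3 ins.py 7.3,0,99 7.3,0,91
```

```text
13.675 (array([ 9.7, -0.4, 98.8]), array([-0.17,  0.33,  0.05])) [ -1.06 -10.51   0.1 ] [-1.679  0.287  0.038]
7.3,0,99 (array([0. , 3.4, 0.6]), array([ 0.33, -0.17,  0.05]))
7.3,0,91 (array([-0. ,  3.4,  8.6]), array([ 0.33, -0.17,  0.05]))
```

Request:
step_arm:
  commands: [0,2,0.3,0.3,0,0,1,0,3.4,0.6,0.3,0,0,1,0,3.4,0.6,0.3,0,0,1]

```text
time_s: 14.05
ee_pos: [0.5394, -0.0006, 0.2779]
tool_rot: [0.999, -0.049, 0.002, -0.005]
wrist_force: [0.6, -0.1, -2.7]
grip_width: 0.0143
```

```bash
python3 - <<'E'
from h import *
im=env.get_image('wrist');cv2.imwrite('pics/w9.png',im)
im=env.get_image('scene');cv2.imwrite('pics/scene9.png',cv2.resize(im[150:350,230:480],(750,600),interpolation=cv2.INTER_CUBIC))
E
python3 ins.py 7.3,0,99 7.3,0,92
```

```text
14.15 (array([ 7.4, -0.4, 98.9]), array([-0.17,  0.02,  0.05])) [ 0.01  0.15 -2.97] [-0.264  0.034 -0.034]
7.3,0,99 (array([ 0. ,  0.1, -0.1]), array([ 0.02, -0.17,  0.05]))
7.3,0,92 (array([0. , 0.2, 6.9]), array([ 0.02, -0.17,  0.05]))
```

View pics/w9.png

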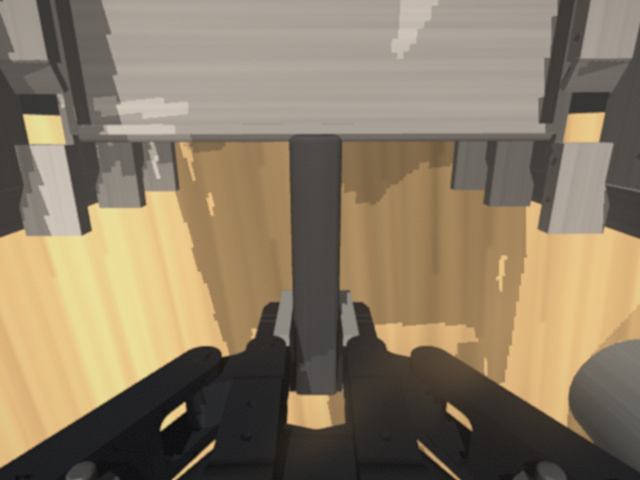

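Request:
step_arm:
  commands: [0,0,2,0,0,0,1,0,0.1,4,0,0,0,1,0,0.1,6,0,0,0,1,0,0.1,8,0,0,0,1,0,0.1,8,0,0,0,1]

```text
time_s: 14.78
ee_pos: [0.5393, -0.0006, 0.2696]
tool_rot: [0.999, -0.049, 0.001, -0.005]
wrist_force: [-0.1, 0.6, -3.1]
grip_width: 0.0145
```

Request:
step_arm:
  commands: [0,0,1.5,0,0,0,1,0,0,3,0,0,0,1,0,0,3,0,0,0,1]

```text
time_s: 15.15
ee_pos: [0.5392, -0.0006, 0.2665]
tool_rot: [0.999, -0.049, 0.001, -0.005]
wrist_force: [-0.0, 0.5, -1.8]
grip_width: 0.0142
```

```bash
python3 ins.py 7.3,0,84
```

```text
15.15 (array([ 7.4, -0.1, 87.4]), array([-0.12,  0.02,  0.05])) [-0.03  0.46 -1.78] [-0.315 -0.012 -0.062]
7.3,0,84 (array([0.2, 0.2, 3.4]), array([ 0.02, -0.12,  0.05]))
```

Request:
step_arm:
  commands: [0,0,1,0,0,0,1,0,0,2,0,0,0,1,0,0,2,0,0,0,1]

```text
time_s: 15.52
ee_pos: [0.5392, -0.0005, 0.2643]
tool_rot: [0.999, -0.049, 0.001, -0.005]
wrist_force: [-0.7, 0.0, -2.3]
grip_width: 0.0145
```

Request:
step_arm:
  commands: [0,0,0.7,0,0,0,1,0,0,1.4,0,0,0,1,0,0,1.4,0,0,0,1]

```text
time_s: 15.9
ee_pos: [0.5394, -0.0005, 0.2634]
tool_rot: [0.999, -0.049, 0.001, -0.005]
wrist_force: [-0.5, 1.0, 0.4]
grip_width: 0.0143
```

```bash
python3 ins.py 7.3,0,84
```

```text
15.9 (array([ 7.5, -0.2, 84.3]), array([-0.12,  0.01,  0.05])) [-0.55  0.99  0.39] [0.018 0.17  0.048]
7.3,0,84 (array([0.1, 0.2, 0.3]), array([ 0.01, -0.12,  0.05]))
```

Request:
step_arm:
  commands: [0,0,0.7,0,0,0,1,0,0,0.7,0,0,0,1]

```text
time_s: 16.15
ee_pos: [0.5394, -0.0005, 0.263]
tool_rot: [0.999, -0.049, 0.001, -0.005]
wrist_force: [-1.1, -0.7, 2.3]
grip_width: 0.0143
```

```bash
python3 ins.py 7.3,0,84; python3 - <<'E'
from h import *
im=env.get_image('wrist');cv2.imwrite('pics/w10.png',im)
E
```

```text
16.15 (array([ 7.5, -0.3, 84. ]), array([-0.13,  0.  ,  0.05])) [-1.14 -0.68  2.34] [-0.061  0.359  0.095]
7.3,0,84 (array([ 0. ,  0.2, -0. ]), array([-0.  , -0.13,  0.05]))
```

View pics/w10.png

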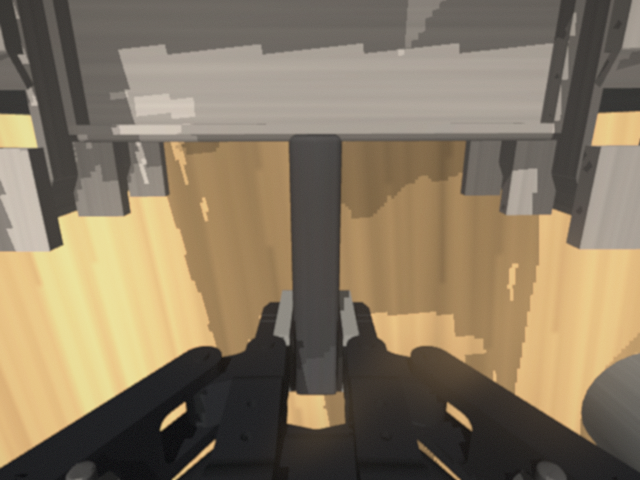

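Request:
step_arm:
  commands: [0,0,0,0,0,0,0.9,0,0,0,0,0,0,0.7,0,0,0,0,0,0,0.4,0,0,0,0,0,0,0.2,0,0,0,0,0,0,0.1,0,0,0,0,0,0,0]

```text
time_s: 16.95
ee_pos: [0.5395, -0.0005, 0.263]
tool_rot: [0.999, -0.049, 0.001, -0.005]
wrist_force: [0.1, -0.8, -0.3]
grip_width: 0.0853
```

Request:
step_arm:
  commands: [0,0,-15,0,0,0,0,0,10,-40,0,0,0,0,0,20,-80,0,0,0,0,0,40,-130,0,0,0,0,0,50,-180,0,0,0,0,0,50,-230,0,0,0,0,0,50,-260,0,0,0,0,0,50,-260,0,0,0,0]

```text
time_s: 17.95
ee_pos: [0.5334, -0.053, 0.5273]
tool_rot: [0.999, -0.049, 0.005, -0.005]
wrist_force: [-0.3, 0.4, -0.9]
grip_width: 0.0859
```

```bash
python3 - <<'E'
from h import *
env.get_image('wrist');s=env.observe();im=env.get_image('wrist');cv2.imwrite('pics/w11.png',im);np.save('s11.npy',s,allow_pickle=True)
im=env.get_image('side');cv2.imwrite('pics/side11.png',cv2.resize(im[150:350,200:450],(750,600),interpolation=cv2.INTER_CUBIC))
im=env.get_image('scene');cv2.imwrite('pics/scene11.png',cv2.resize(im[150:350,230:480],(750,600),interpolation=cv2.INTER_CUBIC))
print(s['time_s'],s['ee_pos'])
E
```

```text
18.0 [ 0.533391   -0.05290575  0.52441338]
```

View pics/w11.png

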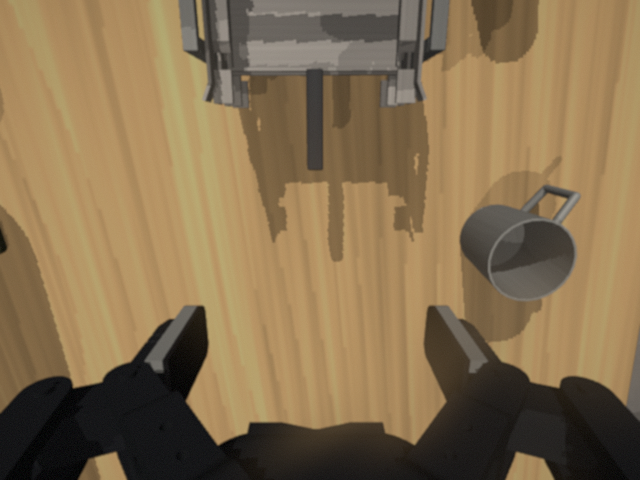

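View pics/side11.png

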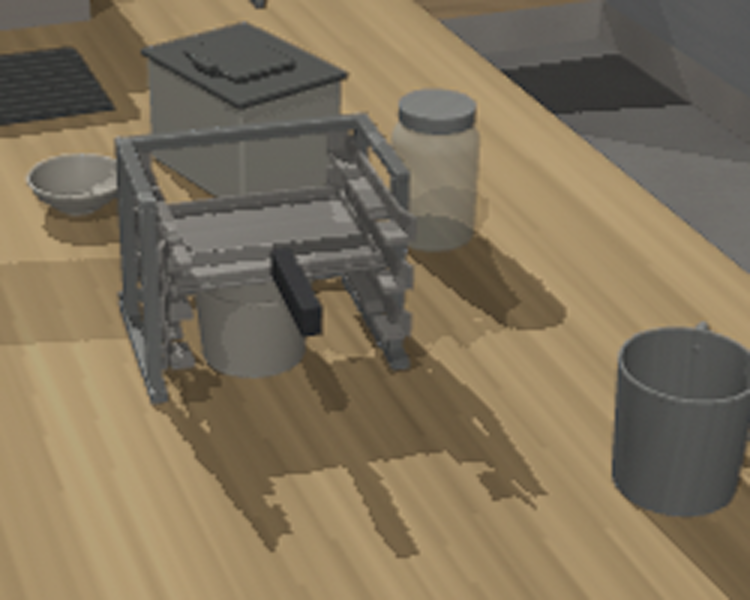

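View pics/scene11.png

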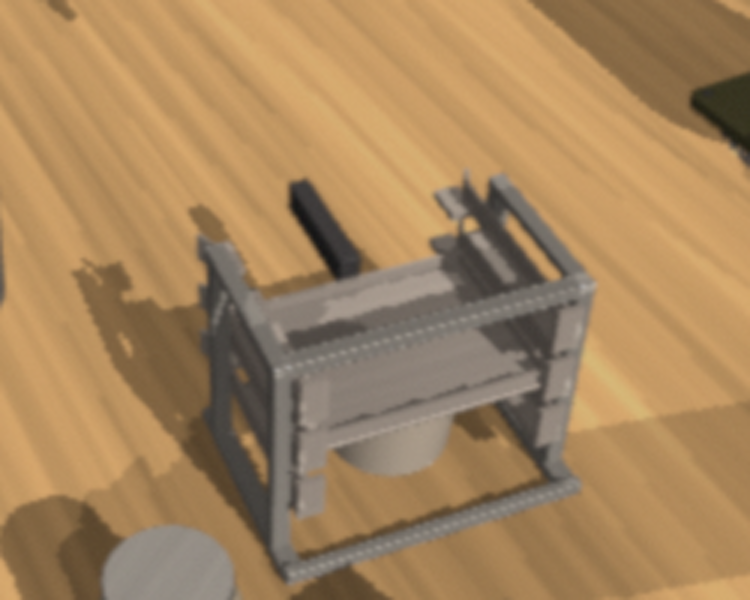

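```bash
python3 - <<'E'
from h import *
xs,xr=np.load('fit.npy')
s=np.load('s11.npy',allow_pickle=True).item();K,T=cam('wrist',s)
P=np.array([[-155,7.2,36],[-155,-7.2,36],[-65,7.2,36],[-65,-7.2,36]])
print(proj(K,T,tp(fr(*xr),(P+[7.4,0,84])/1e3)).round(1))
b=cv2.imread('pics/w11.png');cv2.imwrite('pics/c11.png',cv2.resize(b[40:190,200:430],(800,522),interpolation=cv2.INTER_CUBIC))
E
```

```text
[[307.2 167.3]
 [321.8 167.3]
 [306.4  68.2]
 [322.1  68.1]]
```

View pics/c11.png

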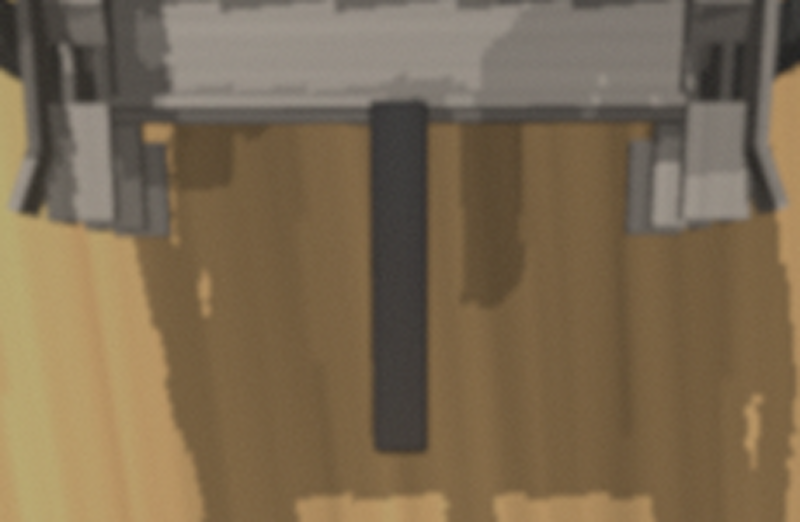

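```bash
python3 - <<'E'
from h import *
print(env.observe()['time_s'],env.sign_off())
E
```

```text
the job is handed in; nothing more can be done
18.15 None
```

The sheet is on the middle pair of rails (level 2), handle outward, because the deep dish is the one standing in the rack. I handed the job in at 18.15 s; no verdict came back.

- **Insertion:** I gripped the handle and slid the sheet in with its feet about 7 mm above the ledge. At about 20 mm/s I felt the end stop, at 10.5 N, and backed off about 2 mm. Then I lowered it until the rails took the weight, opened the gripper and withdrew straight up.
- **Last position:** The arm reading just before release put the sheet origin at rack x 7.5, y −0.3, z 84.0 mm. The target height is 84, and it was turned and tilted by less than 0.2°. After letting go, the wrist picture showed the handle where that pose puts it, to within 2 px (about 2–3 mm).
- **Other things:** In the final pictures the deep dish, low dish, jar, sifter and bin look unmoved by eye. The gripper is well clear of everything.

**Disagreements:**
- The rim and handle look about 3–10% narrower in the pictures than the sizes given. I took this as the same on both sides.
- The fixed cameras differed from the wrist camera by 1–2 px. They suggested the sheet was a few millimetres lower than I had worked out, so I added 2 mm of clearance on the way in. The rails took its weight at the expected height.

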